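# Check in a stock case with the hand scanner

### The arm

A 7-joint arm with a two-finger parallel gripper is mounted at the origin on the work surface. World frame = base frame: x ahead of the robot, y to its left, z up, the work surface at z = 0. Lengths are in m, angles in rad, forces in N, time in s.
With the tool pointing down it reaches from about 0.375 to 0.925 m from the base axis. Payload 3.1 kg.
Tool frame: the origin (TCP) lies midway between the tips of the shut fingers; the grasp point (between the pads) lies 19 mm behind it; z points along the fingers, y is the line along which they close (so a half turn about z gives the same grasp; the last joint's range is limited). The gripper opens to 85 mm and grips with 20 to 120 N. Pads are 22 mm wide; open, the fingers measure 114 mm over their backs; the gripper's body (76 mm by 85 mm) begins 54 mm behind the grasp point. The pads swing forward as they close: fully open they stand 13 mm farther back than shut.
Start: joints at [-1.44, 0.383, 0.044, 1.598, -0.018, 1.161, -0.05], TCP at [0.147, 0.633, 0.231] pointing down, gripper open.
Joint ranges: [-2.61, 2.61], [-0.41, 2.15], [-1.48, 1.57], [0, 2.5], [-1.57, 4.71], [0.05, 1.97], [-2.85, 2.85]. Speed limits (rad/s): [2.79, 2.79, 3.14, 3.14, 3.14, 3.14, 3.14].

### API

Orientations are given as a 3x3 rotation matrix whose columns are the frame's x, y, z axes.
In Python, from bench import observe, capture, close_job, spot_in gives the robot as it stands.
- The arm moves only by the tool send_rows, never from a script. Its argument "rows" is a list of rows, each a list of 7 numbers: the turn, a rotation vector about the tool's x, y, z each as a share of 90 degrees, from -1 to 1, then the shift along the tool's x, y, z each as a share of 0.5 m, from -1 to 1, then the opening, from -1 (shut) to 1 (fully open). In form: [[ax, ay, az, tx, ty, tz, hand], ...]. A call has 1 to 20 rows; each row is the pose to reach, as a shift and turn from the pose commanded when the call began, along the tool's axes at that moment; what a row does not reach only later rows make up. A row lasts 1/12 s, in which the tool goes at most 41.7 mm and 7.16 degrees, less where a joint would pass 70% of its speed; a pose out of reach is approached as far as the arm can. A call with a number of a shift or a turn outside -1 to 1 is refused whole. A call with a gripper value outside its range is refused whole. The fingers move at their own pace and stop on an object; "grip_force" is the grip in N (left out, the last holds). Time passes only in rows, so rows that repeat a pose let the fingers close. It gives the time, the measured TCP pose, the force, the opening and the grip force at its end, in the units of the state.
- observe(): the state, without advancing time (a new reading comes with each control period).
- capture(name): name is "scene" or "top"; returns a dict with "img" (420x560x3 uint8, blue, green, red), "depth" (420x560 float32, m along the optical axis (not along the pixel's ray), 0 where there is no reading), "mtx" (3x3 intrinsics, pixels), "world_from_camera" (4x4, takes a point from camera to world coordinates). Camera axes: x right, y down, z forward; pixel columns grow to the right and rows downward; lengths in m; the calibration is good to about 2 mm. A picture is of the moment at which its call begins.
- close_job(): hands the job in; it is judged then, once.
Trained networks look in a picture, given as the dict that the camera call returned (one of the last four; its "shot" number tells which), for a name from the list of things; names that differ only in an ending like _2 or _b are one class to them, and where a whole thing is asked for, a point or a joint stands for the part that bears it (a point fixed in the world has none). Each returns a list of dicts, best first, with "p" (0 to 1); they miss things now and then, are a little off and sometimes report something else, mostly with a low value. They report only what shows in the picture. A call takes as long as a camera call.
- spot_in(picture, name): "pixel" ([column, row] in pixels, amid what is visible of it).
The state is a dict: "t": time; "q": joint angles; "qd": joint speeds; "effort": joint torques, N m; "tool_pos": TCP position; "orientation": TCP orientation; "force": force on the tool from outside, world axes, zero at the start; "moment": the same for the moment, N m; "width": finger opening in m; "grasp_force": force on a finger pad.
Only numpy, scipy, OpenCV 4.12 (cv2) and the standard library are available. Lean on these libraries where they do the work, as an engineer would, in place of code of your own. Each camera call takes 0.05 s, during which the arm holds its last target. There are 200 camera calls.

### The job

Lift the lid of the wooden stock case by its hoop handle until it leans back on its stop, without letting it slam. Then take the hand scanner from its holster, point its window squarely at the middle of the barcode label inside the case from about 80 mm away and hold it still there for two seconds, and stand it back in its holster. Leave the lid open, do not knock the steel stand, and leave everything else on the bench where it is.

Things in the scene. Friction and masses are not known exactly. Their poses are not given: they have to be found in the camera images.
- case: dark wooden stock case, fixed to the bench, 150 deep (x) x 200 wide (y) x 95 high mm, walls 8 mm; origin at the centre of its underside, its front faces its own -x (towards the robot). Inside, a grey velvet ring tray slopes at 35 degrees, low at the front and high at the back
- lid (a joint): hinge of the case's lid, rad: 0 shut, 1.75 leaning back on its stop; the lid (10 mm thick, 0.35 kg) falls to either side of upright if let go
- lid_handle (a point): middle of the lid's brass hoop handle: a round bar 12 mm thick and 100 mm long, parallel to the case's y, held 50 mm out from the lid's front edge in the plane of the lid by two arms at its ends; it is 200 mm from the hinge axis. Shut, the bar is 101 mm above the bench, 125 mm ahead of the case's centre, and 44 mm of free space separates it from the case front
- lid_hinge (a point): middle of the lid's hinge axis (parallel to the case's y), at the back top edge of the case, 95 mm above the bench
- label: white barcode label with black bars, 36 x 56 mm, on the sloped tray; origin at its centre, 48 mm above the bench, 25 mm behind the case's centre; its z axis is the outward normal, tilted 35 degrees from vertical towards the case's front; its y is the case's y
- scanner: black hand scanner, 0.18 kg, standing upright in the holster: a head 40 (x) x 64 (y) x 46 mm high, above it a square handle 30 x 30 mm up to 160 mm above the window; the glass reading window is the underside of the head and looks along the scanner's -z; origin at the centre of the window
- holster: grey plastic holster, fixed to the bench: base 100 x 120 x 10 mm with an open-topped pocket 52 (x) x 76 (y) mm inside; the pocket's walls reach 32 mm (front, -x), 45 mm (sides) and 70 mm (back) above the bench; origin at the centre of the underside
- seat (a point): centre of the pocket's floor, 10 mm above the bench: the scanner's window rests here
- stand: steel hand-piece stand, fixed to the bench: round base 60 mm across, post 16 mm thick and 300 mm tall, a hook with a hanging hand-piece reaching 50 mm to its own +x; origin at the centre of its underside
- block: square steel bench block 65 x 65 x 25 mm, in front of the holster; origin under its centre
- bottle: amber bottle, 48 mm across, 110 mm tall, behind the holster; origin under its centre
- bowl: dark steel pitch bowl, 110 mm across, 50 mm tall, behind the case; origin under its centre
- pliers: pliers with green grips, 150 mm long along x, 60 mm wide, 14 mm high, lying in front of the case; origin under the middle
- tin: flat green tin, 72 mm across, 16 mm high; origin under its centre
- jar: glass jar, 60 mm across, 80 mm tall; origin under its centre
- mallet: wooden mallet lying along its x, 185 mm long, head 85 x 50 x 50 mm; origin 90 mm from the handle's end, at bench height

How it is judged:
On the way, in this order (a step that is already met when the one before it is completed fails the run):
1. the lid leans on its stop (1.70 rad or more) (value of joint lid above 1.7 rad), for 0.3 s.
2. the scanner is held still (under 30 mm/s and 0.25 rad/s) with its window 40 to 130 mm from the label, square to it within 0.27 rad, the label's centre within 20 mm of the window's axis, for 1 s (z of label in the frame of scanner between -0.13 and -0.04 m and x of label in the frame of scanner between -0.02 and 0.02 m and y of label in the frame of scanner between -0.02 and 0.02 m and z of scanner in the frame of label above 0.03 m and angle between the z axis of scanner and the z axis of label, either way round below 0.27 rad and linear speed of scanner below 0.03 m/s and angular speed of scanner below 0.25 rad/s and value of joint lid above 1.65 rad), for 1 s.
At the end, for the whole second after the job is handed in: The lid is open on its stop (1.68 rad or more) and the scanner stands still and upright (within 0.15 rad) in the holster's pocket, window down on its floor: its origin within 16 mm of the seat sideways and less than 6 mm above it (value of joint lid above 1.68 rad and horizontal distance between scanner and seat below 0.016 m and height (world z) of scanner between 0.004 and 0.016 m and angle between scanner's own z axis and vertical below 0.15 rad and linear speed of scanner below 0.02 m/s); the robot touches nothing.
It fails at once if the lid slams: it turns faster than 2.5 rad/s (velocity of joint lid above 2.5 rad/s or velocity of joint lid below -2.5 rad/s).
It fails at once if the steel stand is hit with more than 4 N (contact force between stand and anything else above 4 N).
It fails at once if a bystander is moved by more than 20 mm (distance of any of block, bottle, bowl, pliers, tin, jar, mallet from where it was at the start of the episode above 0.02 m).
It also fails if it takes over 72 s, if anything falls off the work surface, if the arm or the gripper's body presses on something with over 40 N, if the wrist force passes 120 N, or if a joint passes its speed limit or range.

## Working session

There is one attempt and no reset: what is moved stays moved. The work goes in short steps, Python scripts to look and compute and a tool call to move; the robot and the scene stay as the last step left them, time stands still between calls to the robot, and variables do not carry over. Pictures are saved under pics/ and viewed, at most 10 in all, crops included, and the job is handed in when it is done.

Besides the shell and the picture viewer there is one more tool, called in YAML: its name, and indented under it one key for each argument. send_rows: Moves the arm, as the interface text tells. Shift numbers are shares of 0.5 m and turn numbers shares of 90 degrees, none past 1 either way. Its arguments: {"type":"object","properties":{"rows":{"type":"array"},"grip_force":{"type":"number"}},"required":["rows"]}

```bash
ls; mkdir -p pics; cat > h.py <<'E'
import numpy as np, cv2
from bench import observe, capture, close_job, spot_in
def world(c,uvd):
    u,v,d=uvd; K=c["mtx"]; p=np.array([(u-K[0,2])*d/K[0,0],(v-K[1,2])*d/K[1,1],d,1])
    return (c["world_from_camera"]@p)[:3]
def cloud(c):
    K=c["mtx"]; d=c["depth"]; v,u=np.mgrid[:d.shape[0],:d.shape[1]]
    P=np.stack([(u-K[0,2])*d/K[0,0],(v-K[1,2])*d/K[1,1],d,np.ones_like(d)],-1)
    W=(P@c["world_from_camera"].T)[...,:3]; W[d<=0]=np.nan
    return W
E
python3 - <<'E'
from h import *
np.set_printoptions(precision=4,suppress=True)
s=observe();print(s["tool_pos"],s["orientation"],s["force"],s["width"])
for n in["scene","top"]:
    c=capture(n);cv2.imwrite(f"pics/{n}1.png",c["img"]);np.savez(f"{n}1.npz",**{k:c[k] for k in("img","depth","mtx","world_from_camera")})
    print(n,c["world_from_camera"]);W=cloud(c)
    for o in["case","lid_handle","scanner","holster","stand","block","bottle","bowl","pliers","tin","jar","mallet"]:
        for r in spot_in(c,o)[:2]:
            u,v=map(int,np.round(r["pixel"]));print(o,round(r["p"],2),u,v,W[v,u])
E
```

```text
pics
[0.1472 0.6321 0.2299] [[-0.974   0.2267 -0.0005]
 [ 0.2267  0.974  -0.0027]
 [-0.0001 -0.0027 -1.    ]] [-0.8202 -0.1903  0.2877] 0.08561850832539276
scene [[-0.6878  0.5227 -0.5037  1.2247]
 [ 0.7259  0.4998 -0.4725  0.6534]
 [ 0.0048 -0.6906 -0.7232  1.0713]
 [ 0.      0.      0.      1.    ]]
case 0.69 240 184 [ 0.5697 -0.1844  0.1073]
lid_handle 0.67 241 180 [ 0.5553 -0.1948  0.11  ]
scanner 0.66 323 246 [0.5815 0.1991 0.1064]
scanner 0.63 430 283 [0.444  0.4926 0.0638]
holster 0.81 320 264 [0.6115 0.2164 0.0618]
stand 0.72 282 201 [0.5581 0.0059 0.147 ]
block 0.81 353 246 [0.4598 0.2314 0.025 ]
bottle 0.77 290 261 [0.6739 0.1504 0.0763]
tin 0.55 297 210 [ 0.4599 -0.0154  0.0168]
jar 0.56 293 262 [0.6651 0.1547 0.0667]
mallet 0.8 212 155 [ 0.4947 -0.4378  0.0514]
top [[-0.0119 -0.9871  0.1597  0.3547]
 [-0.9999  0.0102 -0.0111  0.0122]
 [ 0.0093 -0.1598 -0.9871  1.1697]
 [ 0.      0.      0.      1.    ]]
case 0.62 359 202 [ 0.5529 -0.2102  0.1059]
case 0.56 287 243 [ 0.4541 -0.0204  0.0145]
lid_handle 0.85 361 207 [ 0.5396 -0.2152  0.1046]
lid_handle 0.61 103 255 [0.422  0.4674 0.0818]
scanner 0.56 211 202 [0.5528 0.1779 0.127 ]
holster 0.89 222 215 [0.5315 0.16   0.0441]
holster 0.75 286 242 [ 0.4571 -0.0177  0.0128]
stand 0.68 281 205 [ 0.5484 -0.0036  0.0977]
block 0.75 200 246 [0.4472 0.2222 0.0287]
bottle 0.73 232 167 [0.6554 0.128  0.0922]
bottle 0.2 362 204 [ 0.5467 -0.2171  0.1096]
bowl 0.58 356 153 [ 0.7044 -0.219   0.0521]
pliers 0.93 366 265 [ 0.39  -0.242  0.011]
pliers 0.75 286 243 [ 0.4538 -0.0175  0.0193]
tin 0.9 288 240 [ 0.4625 -0.0233  0.0156]
jar 0.91 105 253 [0.4273 0.463  0.0803]
mallet 0.62 448 232 [ 0.4763 -0.4635  0.0522]
```

```bash
python3 - <<'E'
import cv2
for n in["scene","top"]:
    i=cv2.imread(f"pics/{n}1.png")
    i=i[100:340,80:480] if n=="top" else i[110:350,140:480]
    cv2.imwrite(f"pics/{n}1b.png",cv2.resize(i,None,fx=2,fy=2,interpolation=cv2.INTER_CUBIC))
E
```

```text
(no output)
```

View pics/scene1b.png

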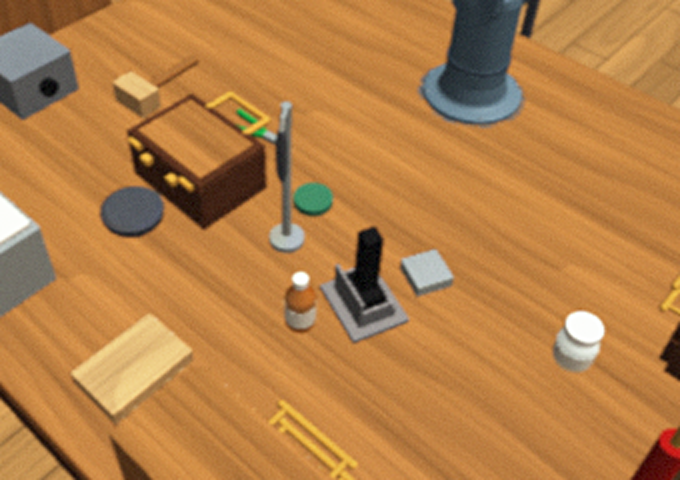

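View pics/top1b.png

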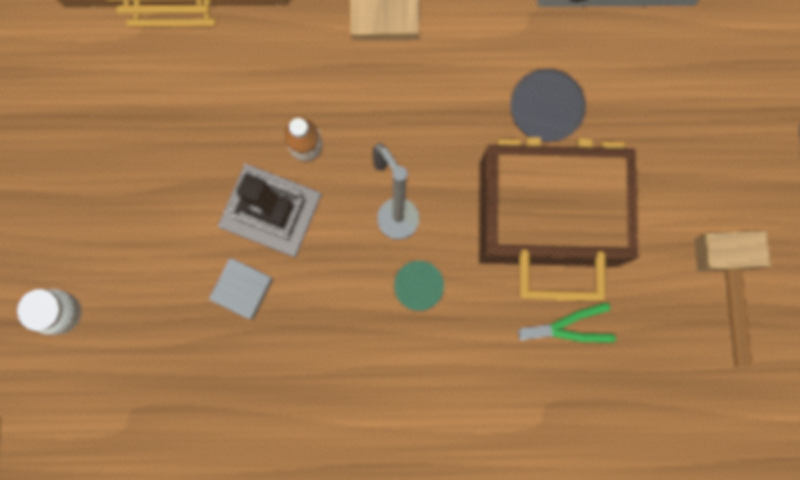

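The scene view shows the case, shut, with its hoop towards the robot, and the stand between case and holster. In the top view the hoop bar runs from about (342,248) to (382,248), the holster sits at about (215,205) and the stand base at about (279,208). Next I measure the precise poses.

```bash
cat > m.py <<'E'
from h import *
np.set_printoptions(precision=4,suppress=True)
def rect(P): 
    r=cv2.minAreaRect((P[:,:2]*1000).astype(np.float32)); return [np.round(x,1) for x in r]
for n in["scene","top"]:
    c=dict(np.load(f"{n}1.npz")); W=cloud(c); I=c["img"].astype(int); z=W[...,2]
    near=lambda x,y,r:np.hypot(W[...,0]-x,W[...,1]-y)<r
    print(n)
    B,G,R=I[...,0],I[...,1],I[...,2]
    m=near(.57,-.2,.16)&(z>.095)&(z<.118)&~((R-B>90)&(W[...,0]<.48))
    print("lid",rect(W[m]),W[m].mean(0),m.sum())
    yel=near(.46,-.215,.09)&(R>150)&(G>110)&(B<110)&(z>.08)
    P=W[yel]; print("hoop",yel.sum(),P.mean(0),rect(P))
    far=P[P[:,0]<P[:,0].min()+.016]; print(" bar",len(far),np.median(far,0),far.min(0),far.max(0))
    sc=near(.57,.19,.12)&(z>.12); print("handle",sc.sum(),np.median(W[sc],0),rect(W[sc]),z[sc].max())
    t=near(.57,.19,.12)&(z>.16); print("handle top",t.sum(),W[t].mean(0),rect(W[t])if t.sum()>4 else"")
    hb=near(.555,.185,.1)&(z>.005)&(np.abs(R-B)<40); print("holster",hb.sum(),rect(W[hb]))
    hw=near(.555,.185,.1)&(z>.06)&(z<.075)&(R>80)&(np.abs(R-B)<40); print("backwall",hw.sum(),rect(W[hw]))
    st=near(.54,-.01,.09)&(z>.02); print("stand",rect(W[st]),z[st].max())
    for a in(.04,.1,.15,.2,.25):
        k=st&(abs(z-a)<.025)
        if k.any(): print("  ",a,W[k].mean(0)[:2],W[k].min(0)[:2],W[k].max(0)[:2])
E
python3 m.py
```

```text
scene
lid [array([ 543.5, -210. ]), array([205.1, 194.7]), np.float64(88.1)] [ 0.5635 -0.2028  0.1079] 1829
hoop 462 [ 0.4962 -0.2129  0.1089] [array([ 486.4, -216.4]), array([125.9, 150.2]), np.float64(1.8)]
 bar 79 [ 0.4346 -0.2073  0.1083] [ 0.4234 -0.2613  0.1019] [ 0.4393 -0.1511  0.1152]
handle 218 [0.5743 0.1958 0.1586] [array([566.8, 190.4]), array([32.4, 31.1]), np.float64(67.7)] 0.17692102636929896
handle top 108 [0.5692 0.1916 0.1696] [array([567.1, 189.8]), array([31.3, 30.1]), np.float64(66.8)]
holster 1328 [array([541.1, 202.1]), array([120.3, 157.8]), np.float64(67.1)]
backwall 62 [array([573.4, 187. ]), array([84. , 48.9]), np.float64(67.1)]
stand [array([527.7,  -6.2]), array([150.5,  58.8]), np.float64(13.1)] 0.3066495925290885
   0.04 [0.5301 0.0018] [ 0.4531 -0.0498] [0.5699 0.0296]
   0.1 [0.5559 0.008 ] [ 0.5479 -0.0009] [0.5615 0.015 ]
   0.15 [0.5554 0.0096] [ 0.5499 -0.0014] [0.56   0.0146]
   0.2 [0.5752 0.0236] [0.5497 0.0083] [0.5943 0.036 ]
   0.25 [0.5794 0.0254] [0.5495 0.007 ] [0.5963 0.0375]
top
lid [array([ 561.3, -215. ]), array([200.8, 164.4]), np.
[... 284 characters left out ...]
 186.7]), array([30.5, 29.9]), np.float64(66.0)] 0.17456936281473046
handle top 149 [0.567  0.1861 0.1697] [array([567.6, 186.7]), array([29.7, 29.9]), np.float64(67.4)]
holster 1607 [array([556., 191.]), array([119.4, 197.4]), np.float64(68.3)]
backwall 63 [array([594.7, 175.7]), array([86.8,  6.8]), np.float64(67.9)]
stand [array([516.7,   6.8]), array([149.9,  59.9]), np.float64(30.5)] 0.3050978727094531
   0.04 [ 0.5187 -0.0046] [ 0.4509 -0.0571] [0.5503 0.0211]
   0.1 [0.5474 0.0034] [ 0.5452 -0.0038] [0.5513 0.0097]
   0.15 [0.5473 0.003 ] [ 0.5452 -0.0053] [0.5521 0.0097]
   0.2 [0.5575 0.0091] [ 0.5447 -0.005 ] [0.5854 0.0333]
   0.25 [0.566  0.0162] [ 0.5448 -0.0042] [0.5888 0.0329]
```

```bash
cat > go.py <<'E'
from h import *
from scipy.spatial.transform import Rotation as Ro
np.set_printoptions(precision=3,suppress=True)
def rel(pts,s=None):
    """pts: (p, R) world targets -> row shares from the present pose"""
    s=s or observe(); R0=np.array(s["orientation"]);p0=np.array(s["tool_pos"])
    for p,R in pts:
        print(np.r_[Ro.from_matrix(R0.T@R).as_rotvec()/(np.pi/2), R0.T@(np.array(p)-p0)/.5])
def down(ydeg,tilt=0,tdir=0):
    """tool down, y at ydeg in world; tilt leans z towards azimuth tdir"""
    a=np.radians(ydeg);y=np.array([np.cos(a),np.sin(a),0]);z=np.array([0,0,-1.]);R=np.c_[np.cross(y,z),y,z]
    t=np.radians(tdir); ax=np.cross([0,0,-1.],[np.cos(t),np.sin(t),0])
    return Ro.from_rotvec(ax*np.radians(tilt)).as_matrix()@R
E
python3 -c "
from go import *
rel([((.35,.40,.23),down(60)),((.42,.15,.23),down(32))])"
```

```text
[-0.    -0.     0.188 -0.5   -0.362  0.003]
[-0.    -0.     0.499 -0.75  -0.817  0.003]
```

send_rows:
  rows:
    - [0, 0, 0.19, -0.5, -0.36, 0, 0.05]
    - [0, 0, 0.19, -0.5, -0.36, 0, 0.05]
    - [0, 0, 0.19, -0.5, -0.36, 0, 0.05]
    - [0, 0, 0.19, -0.5, -0.36, 0, 0.05]
    - [0, 0, 0.19, -0.5, -0.36, 0, 0.05]
    - [0, 0, 0.19, -0.5, -0.36, 0, 0.05]
    - [0, 0, 0.19, -0.5, -0.36, 0, 0.05]
    - [0, 0, 0.5, -0.75, -0.82, 0, 0.05]
    - [0, 0, 0.5, -0.75, -0.82, 0, 0.05]
    - [0, 0, 0.5, -0.75, -0.82, 0, 0.05]
    - [0, 0, 0.5, -0.75, -0.82, 0, 0.05]
    - [0, 0, 0.5, -0.75, -0.82, 0, 0.05]
    - [0, 0, 0.5, -0.75, -0.82, 0, 0.05]
    - [0, 0, 0.5, -0.75, -0.82, 0, 0.05]
    - [0, 0, 0.5, -0.75, -0.82, 0, 0.05]
    - [0, 0, 0.5, -0.75, -0.82, 0, 0.05]

```text
t: 2.63
tool_pos: [0.4202, 0.147, 0.2316]
orientation: [[-0.524, 0.852, 0.0], [0.852, 0.524, 0.001], [0.001, 0.001, -1.0]]
force: [0.2, 0.8, -1.1]
width: 0.0448
grasp_force: 0.0
```

```bash
python3 -c "
from go import *
s=observe();print(s['t'],s['tool_pos'],s['q'],s['width'])
rel([((.40,-.05,.23),down(10)),((.434,-.209,.21),down(-1.8)),((.434,-.209,.084),down(-1.8))])"
```

```text
2.6333 [0.42  0.147 0.232] [-0.921 -0.035  0.489  2.087  0.018  1.085  0.111] 0.04482003190501444
[ 0.001 -0.001  0.24  -0.314 -0.241  0.003]
[ 0.    -0.001  0.371 -0.621 -0.35   0.042]
[ 0.    -0.001  0.371 -0.621 -0.35   0.294]
```

send_rows:
  rows:
    - [0, 0, 0.24, -0.31, -0.24, 0, 0.05]
    - [0, 0, 0.24, -0.31, -0.24, 0, 0.05]
    - [0, 0, 0.24, -0.31, -0.24, 0, 0.05]
    - [0, 0, 0.24, -0.31, -0.24, 0, 0.05]
    - [0, 0, 0.24, -0.31, -0.24, 0, 0.05]
    - [0, 0, 0.37, -0.62, -0.35, 0.04, 0.05]
    - [0, 0, 0.37, -0.62, -0.35, 0.04, 0.05]
    - [0, 0, 0.37, -0.62, -0.35, 0.04, 0.05]
    - [0, 0, 0.37, -0.62, -0.35, 0.04, 0.05]
    - [0, 0, 0.37, -0.62, -0.35, 0.04, 0.05]
    - [0, 0, 0.37, -0.62, -0.35, 0.04, 0.05]
    - [0, 0, 0.37, -0.62, -0.35, 0.04, 0.05]

```text
t: 3.63
tool_pos: [0.4354, -0.2052, 0.2109]
orientation: [[0.022, 1.0, -0.001], [1.0, -0.022, 0.0], [0.0, -0.001, -1.0]]
force: [-0.2, 1.3, -1.5]
width: 0.045
grasp_force: 0.0
```

```bash
python3 -c "
from go import *
s=observe();print(s['t'],s['tool_pos'],s['q'],s['width'])
rel([((.434,-.209,.15),down(-1.8)),((.434,-.209,.084),down(-1.8))])"
```

```text
3.6333 [ 0.435 -0.205  0.211] [-0.545  0.099  0.96   2.047 -0.094  1.041  0.438] 0.04498976989771614
[-0.001 -0.     0.006 -0.008 -0.003  0.122]
[-0.001 -0.     0.006 -0.008 -0.002  0.254]
```

send_rows:
  rows:
    - [0, 0, 0, -0.008, -0.002, 0.06, 0.05]
    - [0, 0, 0, -0.008, -0.002, 0.12, 0.05]
    - [0, 0, 0, -0.008, -0.002, 0.17, 0.05]
    - [0, 0, 0, -0.008, -0.002, 0.21, 0.05]
    - [0, 0, 0, -0.008, -0.002, 0.254, 0.05]
    - [0, 0, 0, -0.008, -0.002, 0.254, 0.05]
    - [0, 0, 0, -0.008, -0.002, 0.254, 0.05]

```text
t: 4.22
tool_pos: [0.4334, -0.2081, 0.0838]
orientation: [[0.021, 1.0, -0.002], [1.0, -0.021, 0.002], [0.002, -0.002, -1.0]]
force: [0.2, -0.4, 0.4]
width: 0.0448
grasp_force: 0.0
```

```bash
python3 -c "
from go import *
c=capture('scene');d=capture('top')
a=cv2.resize(c['img'][120:240,190:330],None,fx=2.8,fy=2.8,interpolation=2);b=cv2.resize(d['img'][160:280,310:450],None,fx=2.8,fy=2.8,interpolation=2)
cv2.imwrite('pics/g1.png',np.hstack([a,b]))
s=observe();print(s['tool_pos'],s['force'])"
```

```text
[ 0.435 -0.21   0.086] [ 0.072 -0.783  0.033]
```

View pics/g1.png

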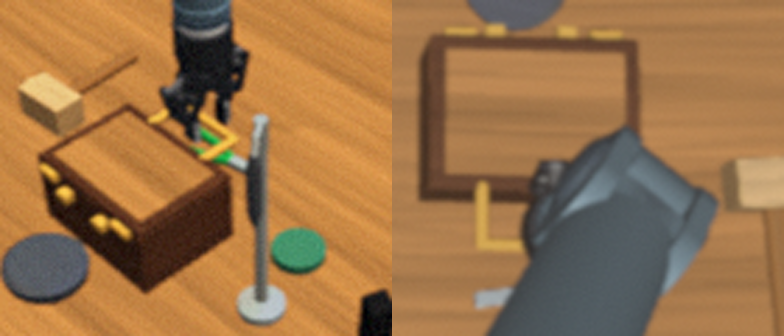

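The picture shows the fingers straddling the hoop bar: left half at about (210,130), with the free end of the hoop visible at (240,135). I close the grip.

send_rows:
  rows:
    - [0, 0, 0, 0, 0, 0, -1]
    - [0, 0, 0, 0, 0, 0, -1]
    - [0, 0, 0, 0, 0, 0, -1]
    - [0, 0, 0, 0, 0, 0, -1]
    - [0, 0, 0, 0, 0, 0, -1]
    - [0, 0, 0, 0, 0, 0, -1]
    - [0, 0, 0, 0, 0, 0, -1]
    - [0, 0, 0, 0, 0, 0, -1]
  grip_force: 40

```text
t: 4.98
tool_pos: [0.4331, -0.2108, 0.0854]
orientation: [[0.026, 1.0, -0.001], [1.0, -0.026, 0.002], [0.002, -0.001, -1.0]]
force: [-3.7, 2.3, 7.6]
width: 0.0107
grasp_force: 39.0
```

```bash
python3 -c "
from go import *
s=observe();print(s['t'],s['tool_pos'],s['force'],s['width'],s['grasp_force'])
p=np.array(s['tool_pos']); ux=np.array([np.cos(np.radians(1.8)),-np.sin(np.radians(1.8)),0]);uz=np.array([0,0,1.])
r0=np.array([-.2,.006]); pts=[]
for th in np.arange(.1,1.8,.1):
    b=np.array([-.2*np.cos(th)-0*0, .2*np.sin(th)]); 
    a=np.arctan2(.006,.2)+th; L=np.hypot(.2,.006)
    d=np.array([-L*np.cos(a),L*np.sin(a)])-r0
    pts.append((p+ux*d[0]+uz*d[1],np.array(s['orientation'])))
rel(pts,s)"
```

```text
4.9833 [ 0.433 -0.211  0.085] [-3.746  2.328  7.642] 0.01070748541235853 38.96614909172058
[ 0.     0.     0.     0.     0.003 -0.04 ]
[ 0.     0.     0.     0.     0.01  -0.079]
[ 0.     0.     0.     0.     0.021 -0.118]
[ 0.     0.     0.     0.     0.036 -0.155]
[ 0.     0.     0.     0.     0.054 -0.19 ]
[ 0.     0.     0.     0.     0.076 -0.224]
[ 0.     0.     0.    -0.     0.101 -0.255]
[ 0.     0.     0.    -0.     0.13  -0.283]
[ 0.     0.     0.    -0.     0.16  -0.309]
[ 0.     0.     0.    -0.     0.194 -0.331]
[ 0.     0.     0.    -0.001  0.229 -0.35 ]
[ 0.     0.     0.    -0.001  0.266 -0.365]
[ 0.     0.     0.    -0.001  0.304 -0.377]
[ 0.     0.     0.    -0.001  0.343 -0.385]
[ 0.     0.     0.    -0.001  0.383 -0.388]
[ 0.     0.     0.    -0.002  0.423 -0.388]
[ 0.     0.     0.    -0.002  0.463 -0.384]
```

send_rows:
  rows:
    - [0, 0, 0, 0, 0.001, -0.02, -1]
    - [0, 0, 0, 0, 0.003, -0.04, -1]
    - [0, 0, 0, 0, 0.006, -0.06, -1]
    - [0, 0, 0, 0, 0.01, -0.079, -1]
    - [0, 0, 0, 0, 0.015, -0.099, -1]
    - [0, 0, 0, 0, 0.021, -0.118, -1]
    - [0, 0, 0, 0, 0.028, -0.137, -1]
    - [0, 0, 0, 0, 0.036, -0.155, -1]
    - [0, 0, 0, 0, 0.045, -0.173, -1]
    - [0, 0, 0, 0, 0.054, -0.19, -1]

```text
t: 5.82
tool_pos: [0.4583, -0.2117, 0.1796]
orientation: [[0.025, 1.0, -0.006], [1.0, -0.025, 0.001], [0.001, -0.006, -1.0]]
force: [-6.2, 0.4, 0.2]
width: 0.0106
grasp_force: 38.9
```

```bash
python3 -c "
from go import *
s=observe();print(s['t'],s['tool_pos'],s['force'],s['moment'],s['width'],s['grasp_force'],s['q'])"
```

```text
5.8167 [ 0.458 -0.212  0.18 ] [-6.151  0.416  0.153] [-0.031  1.556 -0.118] 0.010644614217300058 38.886303305625916 [-0.487  0.241  0.947  2.022 -0.232  0.995  0.55 ]
```

send_rows:
  rows:
    - [0, 0, 0, 0, 0.011, -0.017, -1]
    - [0, 0, 0, 0, 0.022, -0.034, -1]
    - [0, 0, 0, 0, 0.047, -0.065, -1]
    - [0, 0, 0, 0, 0.076, -0.093, -1]
    - [0, 0, 0, 0, 0.106, -0.119, -1]
    - [0, 0, 0, 0, 0.14, -0.141, -1]
    - [0, 0, 0, 0, 0.175, -0.16, -1]
    - [0, 0, 0, 0, 0.212, -0.175, -1]
    - [0, 0, 0, 0, 0.25, -0.187, -1]
    - [0, 0, 0, 0, 0.289, -0.195, -1]
    - [0, 0, 0, 0, 0.329, -0.198, -1]
    - [0, 0, 0, 0, 0.349, -0.198, -1]
    - [0, 0, 0, 0, 0.369, -0.198, -1]
    - [0, 0, 0, 0, 0.369, -0.198, -1]
    - [0, 0, 0, 0, 0.369, -0.198, -1]

```text
t: 7.07
tool_pos: [0.6473, -0.2185, 0.2811]
orientation: [[0.025, 1.0, 0.006], [1.0, -0.025, -0.005], [-0.005, 0.006, -1.0]]
force: [-0.6, -2.5, 4.8]
width: 0.0103
grasp_force: 41.8
```

```bash
python3 -c "
from go import *
s=observe();print(s['t'],s['tool_pos'],s['force'],s['moment'],s['width'],s['grasp_force'],s['q'])"
```

```text
7.0667 [ 0.647 -0.218  0.281] [-0.601 -2.478  4.806] [-0.709  0.196 -0.081] 0.01033260502690593 41.79449379444122 [-0.337  0.525  0.865  1.489 -0.404  1.307  0.538]
```

send_rows:
  rows:
    - [0, 0, 0, 0, 0.02, 0.002, -1]
    - [0, 0, 0, 0, 0.04, 0.004, -1]
    - [0, 0, 0, 0, 0.05, 0.006, -1]
    - [0, 0, 0, 0, 0.06, 0.008, -1]
    - [0, 0, 0, 0, 0.064, 0.009, -1]
    - [0, 0, 0, 0, 0.064, 0.009, -1]

```text
t: 7.57
tool_pos: [0.6744, -0.2193, 0.2766]
orientation: [[0.027, 1.0, -0.004], [1.0, -0.027, -0.001], [-0.001, -0.004, -1.0]]
force: [-8.1, -2.1, 11.1]
width: 0.0103
grasp_force: 42.8
```

```bash
python3 -c "
from go import *
s=observe();print(s['t'],s['tool_pos'],s['force'],s['moment'],s['width'],s['grasp_force'],s['q'])"
```

```text
7.5667 [ 0.674 -0.219  0.277] [-8.075 -2.074 11.06 ] [-0.536  1.878 -0.08 ] 0.010270197246618661 42.83341705799103 [-0.299  0.588  0.844  1.411 -0.437  1.34   0.534]
```

send_rows:
  rows:
    - [0, 0, 0, 0, 0, 0, 0.1]
    - [0, 0, 0, 0, 0, 0, 0.1]
    - [0, 0, 0, 0, 0, 0, 0.1]
    - [0, 0, 0, 0, 0, 0, 0.1]
    - [0, 0, 0, 0, 0, 0, 0.1]
    - [0, 0, 0, 0, 0, -0.04, 0.1]
    - [0, 0, 0, 0, 0, -0.08, 0.1]
    - [0, 0, 0, 0, 0, -0.14, 0.1]
    - [0, 0, 0, 0, 0, -0.2, 0.1]
    - [0, 0, 0, 0, 0, -0.2, 0.1]

```text
t: 8.4
tool_pos: [0.6797, -0.2182, 0.3814]
orientation: [[0.024, 1.0, 0.011], [1.0, -0.024, -0.004], [-0.003, 0.011, -1.0]]
force: [-0.3, -0.4, 1.3]
width: 0.0467
grasp_force: 0.0
```

```bash
python3 -c "
from go import *
s=observe();print(s['t'],s['tool_pos'],s['force'],s['width'],s['q'])
c=capture('scene');d=capture('top')
a=cv2.resize(c['img'][100:280,180:360],None,fx=2.2,fy=2.2,interpolation=2);b=cv2.resize(d['img'][110:290,290:470],None,fx=2.2,fy=2.2,interpolation=2)
cv2.imwrite('pics/o1.png',np.hstack([a,b]))
for c in(c,d):
  for r in spot_in(c,'label')[:1]+spot_in(c,'lid_handle')[:1]:
    u,v=map(int,np.round(r['pixel']));print(r['p'],u,v,cloud(c)[v,u])
h=np.array([.434,-.2095]);u=np.array([np.cos(-.0314),np.sin(-.0314)]);print('label',h+.15*u)
rel([((.45,-.16,.38),down(5)),((.42,.0,.38),down(20)),((.42,.10,.30),down(60))])"
```

```text
8.4 [ 0.68  -0.218  0.381] [-0.252 -0.409  1.35 ] 0.04674313790410439 [-0.294  0.538  0.874  1.259 -0.407  1.51   0.502]
0.72 321 263 [0.608 0.217 0.065]
0.69 214 173 [ 0.662 -0.193  0.21 ]
0.25 335 154 [ 0.655 -0.136  0.202]
0.64 336 156 [ 0.654 -0.14   0.191]
label [ 0.584 -0.214]
[-0.002 -0.001 -0.071  0.101 -0.456 -0.015]
[-0.002 -0.001 -0.238  0.419 -0.524 -0.015]
[-0.001 -0.002 -0.682  0.619 -0.528  0.146]
```

View pics/o1.png

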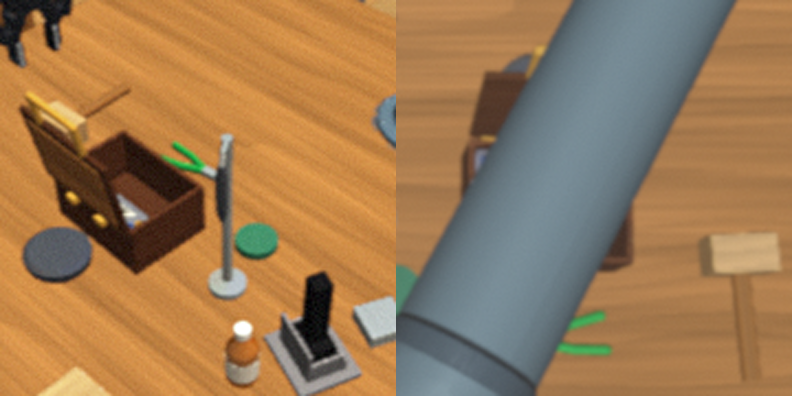

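The left half shows the lid leaning back at about (70,140), the label inside at (130,210) and the gripper clear. On to the scanner.

send_rows:
  rows:
    - [0, 0, -0.07, 0.1, -0.456, -0.015, 1]
    - [0, 0, -0.07, 0.1, -0.456, -0.015, 1]
    - [0, 0, -0.07, 0.1, -0.456, -0.015, 1]
    - [0, 0, -0.07, 0.1, -0.456, -0.015, 1]
    - [0, 0, -0.07, 0.1, -0.456, -0.015, 1]
    - [0, 0, -0.07, 0.1, -0.456, -0.015, 1]
    - [0, 0, -0.24, 0.42, -0.524, -0.015, 1]
    - [0, 0, -0.24, 0.42, -0.524, -0.015, 1]
    - [0, 0, -0.24, 0.42, -0.524, -0.015, 1]
    - [0, 0, -0.24, 0.42, -0.524, -0.015, 1]
    - [0, 0, -0.68, 0.62, -0.53, 0.146, 1]
    - [0, 0, -0.68, 0.62, -0.53, 0.146, 1]
    - [0, 0, -0.68, 0.62, -0.53, 0.146, 1]
    - [0, 0, -0.68, 0.62, -0.53, 0.146, 1]
    - [0, 0, -0.68, 0.62, -0.53, 0.146, 1]
    - [0, 0, -0.68, 0.62, -0.53, 0.146, 1]
    - [0, 0, -0.68, 0.62, -0.53, 0.146, 1]

```text
t: 10.12
tool_pos: [0.4188, 0.0996, 0.2993]
orientation: [[-0.865, 0.501, -0.003], [0.501, 0.865, -0.002], [0.001, -0.003, -1.0]]
force: [-0.6, -0.4, -0.2]
width: 0.0855
grasp_force: 0.0
```

```bash
python3 -c "
from go import *
s=observe();print(s['t'],s['tool_pos'],s['force'],s['width'],s['q'])
c=capture('top');np.savez('top2.npz',**{k:c[k] for k in('img','depth','mtx','world_from_camera')})
e=capture('scene')
for k in(c,e):
  W=cloud(k)
  for r in spot_in(k,'label')[:2]:
    u,v=map(int,np.round(r['pixel']));print(r['p'],u,v,W[v,u])
  I=k['img'].astype(int); m=(I.min(-1)>120)&(np.hypot(W[...,0]-.58,W[...,1]+.214)<.05)&(W[...,2]<.075)
  print(m.sum(), W[m].min(0),W[m].max(0),W[m].mean(0))
cv2.imwrite('pics/l2.png',cv2.resize(c['img'][110:290,170:450],None,fx=2.8,fy=2.8,interpolation=2))
rel([((.567,.188,.25),down(67.5)),((.567,.188,.116),down(67.5))])"
```

```text
10.1167 [0.419 0.1   0.299] [-0.582 -0.426 -0.201] 0.08552780870669381 [-0.988 -0.163  0.603  2.03   0.098  1.251  0.623]
0.72 357 195 [ 0.583 -0.217  0.049]
929 [ 0.547 -0.263  0.019] [ 0.62  -0.164  0.074] [ 0.583 -0.214  0.048]
0.46 282 204 [0.556 0.004 0.131]
67 [ 0.544 -0.249  0.022] [ 0.598 -0.168  0.06 ] [ 0.566 -0.198  0.039]
[-0.    -0.    -0.087 -0.165  0.302  0.101]
[-0.    -0.    -0.087 -0.165  0.302  0.369]
```

View pics/l2.png

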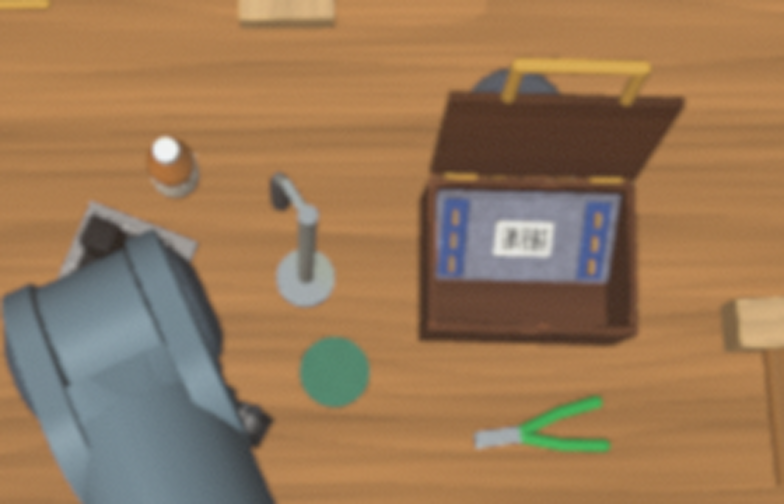

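The picture shows the lid open and the label at crop (523,240), which the depth puts at about (0.584, -0.215, 0.048). That agrees with the geometry. Now down over the scanner.

send_rows:
  rows:
    - [0, 0, -0.087, -0.165, 0.302, 0.1, 1]
    - [0, 0, -0.087, -0.165, 0.302, 0.1, 1]
    - [0, 0, -0.087, -0.165, 0.302, 0.1, 1]
    - [0, 0, -0.087, -0.165, 0.302, 0.1, 1]
    - [0, 0, -0.087, -0.165, 0.302, 0.1, 1]
    - [0, 0, -0.087, -0.165, 0.302, 0.1, 1]
    - [0, 0, -0.087, -0.165, 0.302, 0.1, 1]

```text
t: 10.9
tool_pos: [0.5671, 0.1883, 0.2498]
orientation: [[-0.925, 0.381, -0.002], [0.381, 0.925, -0.003], [0.001, -0.003, -1.0]]
force: [0.3, -1.6, 0.8]
width: 0.0852
grasp_force: 0.0
```

```bash
python3 -c "
from go import *
s=observe();print(s['t'],s['tool_pos'],s['q'])
rel([((.567,.188,.116),down(67.5))])"
```

```text
10.9 [0.567 0.188 0.25 ] [-0.949  0.315  0.681  1.733 -0.211  1.171  0.97 ]
[-0.002 -0.     0.001 -0.     0.     0.268]
```

send_rows:
  rows:
    - [0, 0, 0, 0, 0, 0.07, 1]
    - [0, 0, 0, 0, 0, 0.14, 1]
    - [0, 0, 0, 0, 0, 0.2, 1]
    - [0, 0, 0, 0, 0, 0.24, 1]
    - [0, 0, 0, 0, 0, 0.268, 1]
    - [0, 0, 0, 0, 0, 0.268, 1]
    - [0, 0, 0, 0, 0, 0.268, 1]
    - [0, 0, 0, 0, 0, 0.268, -1]
    - [0, 0, 0, 0, 0, 0.268, -1]
    - [0, 0, 0, 0, 0, 0.268, -1]
    - [0, 0, 0, 0, 0, 0.268, -1]
    - [0, 0, 0, 0, 0, 0.268, -1]
    - [0, 0, 0, 0, 0, 0.268, -1]
    - [0, 0, 0, 0, 0, 0.268, -1]
    - [0, 0, 0, 0, 0, 0.268, -1]
    - [0, 0, 0, 0, 0, 0.268, -1]
  grip_force: 50

```text
t: 12.23
tool_pos: [0.568, 0.1885, 0.1178]
orientation: [[-0.925, 0.381, 0.001], [0.381, 0.925, 0.001], [-0.001, 0.001, -1.0]]
force: [-0.3, -0.5, 5.3]
width: 0.0297
grasp_force: 50.2
```

```bash
python3 -c "
from go import *
s=observe();print(s['t'],s['tool_pos'],s['q'],s['force'],s['width'],s['grasp_force'])"
```

```text
12.2333 [0.568 0.189 0.118] [-0.884  0.471  0.617  1.843 -0.334  0.93   1.063] [-0.314 -0.464  5.303] 0.029743362925588417 50.18301844596863
```

```bash
cat >> go.py <<'E'
LAB=np.array([.584,-.215,.048])
def scan(y,d=.08,off=.1065):
    R=down(y,35,-1.8); return LAB-R[:,2]*(d+off),R
E
python3 -c "
from go import *
print(scan(50))
rel([((.567,.188,.30),down(67.5)),((.42,.10,.30),down(60)),((.41,-.04,.30),down(50)),((.42,-.15,.30),down(50,17,-1.8))])"
```

```text
(array([ 0.477, -0.212,  0.201]), array([[-0.624,  0.531,  0.573],
       [ 0.638,  0.77 , -0.018],
       [-0.451,  0.355, -0.819]]))
[ 0.001  0.001  0.001  0.001 -0.001 -0.364]
[ 0.001  0.001  0.085  0.206 -0.276 -0.365]
[ 0.001  0.     0.196  0.118 -0.543 -0.365]
[-0.092 -0.165  0.194  0.015 -0.738 -0.365]
```

send_rows:
  rows:
    - [0, 0, 0, 0, 0, -0.03, -1]
    - [0, 0, 0, 0, 0, -0.08, -1]
    - [0, 0, 0, 0, 0, -0.14, -1]
    - [0, 0, 0, 0, 0, -0.22, -1]
    - [0, 0, 0, 0, 0, -0.3, -1]
    - [0, 0, 0, 0, 0, -0.365, -1]
    - [0, 0, 0.085, 0.206, -0.276, -0.365, -1]
    - [0, 0, 0.085, 0.206, -0.276, -0.365, -1]
    - [0, 0, 0.085, 0.206, -0.276, -0.365, -1]
    - [0, 0, 0.085, 0.206, -0.276, -0.365, -1]
    - [0, 0, 0.085, 0.206, -0.276, -0.365, -1]
    - [0, 0, 0.196, 0.118, -0.543, -0.365, -1]
    - [0, 0, 0.196, 0.118, -0.543, -0.365, -1]
    - [0, 0, 0.196, 0.118, -0.543, -0.365, -1]
    - [0, 0, 0.196, 0.118, -0.543, -0.365, -1]
    - [0, 0, 0.196, 0.118, -0.543, -0.365, -1]

```text
t: 13.57
tool_pos: [0.4081, -0.0453, 0.2984]
orientation: [[-0.76, 0.65, -0.002], [0.65, 0.76, 0.001], [0.002, 0.0, -1.0]]
force: [-0.3, 0.8, -1.9]
width: 0.0297
grasp_force: 50.4
```

```bash
python3 -c "
from go import *
s=observe();print(s['t'],s['tool_pos'],s['q'],s['force'],s['width'],s['grasp_force'])
rel([((.42,-.15,.30),down(50,17,-1.8)),((.45,-.212,.26),down(50,35,-1.8)),scan(50)])"
```

```text
13.5667 [ 0.408 -0.045  0.298] [-0.944 -0.303  0.816  2.076  0.227  1.285  0.646] [-0.33   0.801 -1.901] 0.029677213531527684 50.41481137275696
[-0.118 -0.149 -0.006 -0.154 -0.144 -0.004]
[-0.242 -0.306 -0.006 -0.281 -0.199  0.076]
[-0.242 -0.306 -0.006 -0.321 -0.163  0.195]
```

send_rows:
  rows:
    - [-0.118, -0.149, -0.006, -0.154, -0.144, 0, -1]
    - [-0.118, -0.149, -0.006, -0.154, -0.144, 0, -1]
    - [-0.118, -0.149, -0.006, -0.154, -0.144, 0, -1]
    - [-0.118, -0.149, -0.006, -0.154, -0.144, 0, -1]
    - [-0.242, -0.306, -0.006, -0.281, -0.2, 0.076, -1]
    - [-0.242, -0.306, -0.006, -0.281, -0.2, 0.076, -1]
    - [-0.242, -0.306, -0.006, -0.281, -0.2, 0.076, -1]
    - [-0.242, -0.306, -0.006, -0.281, -0.2, 0.076, -1]

```text
t: 14.23
tool_pos: [0.4459, -0.2085, 0.2542]
orientation: [[-0.628, 0.534, 0.566], [0.641, 0.768, -0.013], [-0.442, 0.354, -0.824]]
force: [-1.5, 1.0, -3.0]
width: 0.0295
grasp_force: 50.8
```

```bash
python3 -c "
from go import *
s=observe();print(s['t'],s['tool_pos'],s['q'],s['force'],s['width'],s['grasp_force'])
rel([((.45,-.212,.26),down(50,35,-1.8)),scan(50)])"
```

```text
14.2333 [ 0.446 -0.208  0.254] [-0.358 -0.402  0.759  2.352  0.084  0.525  1.25 ] [-1.468  1.009 -2.954] 0.029483724380042375 50.846845507621765
[-0.001 -0.006 -0.002 -0.015  0.003 -0.005]
[-0.001 -0.006 -0.002  0.004 -0.009  0.123]
```

send_rows:
  rows:
    - [0, -0.003, 0, 0.002, -0.004, 0.03, -1]
    - [0, -0.006, -0.002, 0.004, -0.009, 0.06, -1]
    - [0, -0.006, -0.002, 0.004, -0.009, 0.09, -1]
    - [0, -0.006, -0.002, 0.004, -0.009, 0.123, -1]
    - [0, -0.006, -0.002, 0.004, -0.009, 0.123, -1]
    - [0, -0.006, -0.002, 0.004, -0.009, 0.123, -1]

```text
t: 14.73
tool_pos: [0.4853, -0.2068, 0.2082]
orientation: [[-0.63, 0.518, 0.578], [0.625, 0.78, -0.017], [-0.46, 0.351, -0.816]]
force: [0.3, -0.5, -2.2]
width: 0.0293
grasp_force: 50.8
```

```bash
python3 -c "
from go import *
s=observe();print(s['t'],s['tool_pos'],s['q'],s['force'],s['width'],s['grasp_force'])
rel([scan(50)])
R=np.array(s['orientation']);w=np.array(s['tool_pos'])+R[:,2]*.1065;print('label in scanner',R.T@(LAB-w),'angle',np.arccos(R[:,2]@scan(50)[1][:,2]))
c=capture('scene');e=capture('top')
a=cv2.resize(c['img'][110:290,170:350],None,fx=2.2,fy=2.2,interpolation=2);b=cv2.resize(e['img'][110:290,270:450],None,fx=2.2,fy=2.2,interpolation=2)
cv2.imwrite('pics/s1.png',np.hstack([a,b]))"
```

```text
14.7333 [ 0.485 -0.207  0.208] [-0.617 -0.269  1.027  2.36  -0.044  0.353  1.387] [ 0.349 -0.513 -2.173] 0.029262747833637505 50.8392870426178
[ 0.003  0.002  0.01   0.011 -0.021  0.003]
label in scanner [ 0.006 -0.012  0.081] angle 0.006391183899590898
```

View pics/s1.png

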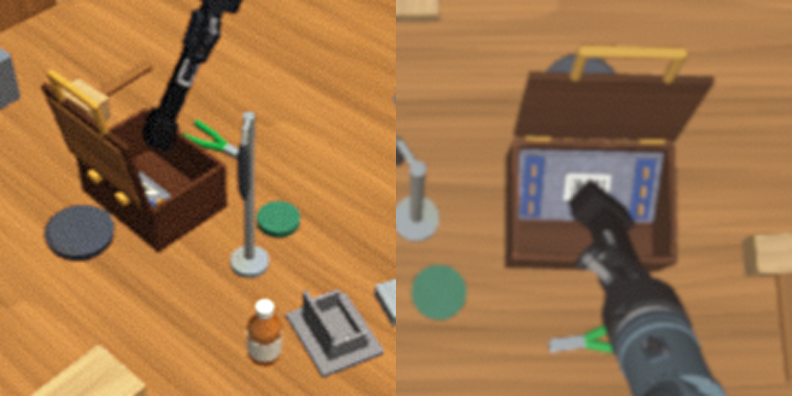

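The picture shows the scanner aimed at the label, with its head at about (590,205) in the right half. The lid is open and the stand is clear. The aim is about 13 mm off laterally, so I correct it and hold.

send_rows:
  rows:
    - [0, 0, 0.01, 0.006, -0.012, 0.003, -1]
    - [0, 0, 0.01, 0.011, -0.021, 0.003, -1]
    - [0, 0, 0.01, 0.011, -0.021, 0.003, -1]
    - [0, 0, 0.01, 0.011, -0.021, 0.003, -1]
    - [0, 0, 0.01, 0.011, -0.021, 0.003, -1]
    - [0, 0, 0.01, 0.011, -0.021, 0.003, -1]

```text
t: 15.33
tool_pos: [0.4763, -0.2151, 0.2013]
orientation: [[-0.616, 0.531, 0.581], [0.642, 0.766, -0.02], [-0.456, 0.361, -0.813]]
force: [0.3, -0.1, -2.4]
width: 0.0299
grasp_force: 50.8
```

```bash
python3 -c "
from go import *
s=observe();print(s['t'],s['tool_pos'],s['q'],max(abs(np.array(s['qd']))))
rel([scan(50)])
R=np.array(s['orientation']);w=np.array(s['tool_pos'])+R[:,2]*.1065;print('label in scanner',R.T@(LAB-w),'angle',np.arccos(R[:,2]@scan(50)[1][:,2]))"
```

```text
15.3333 [ 0.476 -0.215  0.201] [-0.62  -0.28   1.06   2.376 -0.052  0.337  1.405] 0.0065920009650045405
[ 0.003  0.006 -0.003  0.004  0.006  0.002]
label in scanner [0.004 0.002 0.081] angle 0.01015070521496677
```

Centred to about 5 mm and square to within 0.01 rad. I hold for about 2.5 s.

send_rows:
  rows:
    - [0, 0, 0, 0, 0, 0, -1]
    - [0, 0, 0, 0, 0, 0, -1]
    - [0, 0, 0, 0, 0, 0, -1]
    - [0, 0, 0, 0, 0, 0, -1]
    - [0, 0, 0, 0, 0, 0, -1]
    - [0, 0, 0, 0, 0, 0, -1]
    - [0, 0, 0, 0, 0, 0, -1]
    - [0, 0, 0, 0, 0, 0, -1]
    - [0, 0, 0, 0, 0, 0, -1]
    - [0, 0, 0, 0, 0, 0, -1]
    - [0, 0, 0, 0, 0, 0, -1]
    - [0, 0, 0, 0, 0, 0, -1]
    - [0, 0, 0, 0, 0, 0, -1]
    - [0, 0, 0, 0, 0, 0, -1]
    - [0, 0, 0, 0, 0, 0, -1]
    - [0, 0, 0, 0, 0, 0, -1]
    - [0, 0, 0, 0, 0, 0, -1]
    - [0, 0, 0, 0, 0, 0, -1]
    - [0, 0, 0, 0, 0, 0, -1]
    - [0, 0, 0, 0, 0, 0, -1]

```text
t: 17.0
tool_pos: [0.4763, -0.2149, 0.201]
orientation: [[-0.617, 0.531, 0.581], [0.642, 0.767, -0.02], [-0.456, 0.36, -0.814]]
force: [-0.0, -0.4, -2.0]
width: 0.0293
grasp_force: 50.8
```

send_rows:
  rows:
    - [0, 0, 0, 0, 0, 0, -1]
    - [0, 0, 0, 0, 0, 0, -1]
    - [0, 0, 0, 0, 0, 0, -1]
    - [0, 0, 0, 0, 0, 0, -1]
    - [0, 0, 0, 0, 0, 0, -1]
    - [0, 0, 0, 0, 0, 0, -1]
    - [0, 0, 0, 0, 0, 0, -1]
    - [0, 0, 0, 0, 0, 0, -1]
    - [0, 0, 0, 0, 0, 0, -1]
    - [0, 0, 0, 0, 0, 0, -1]

```text
t: 17.83
tool_pos: [0.4763, -0.2148, 0.201]
orientation: [[-0.617, 0.531, 0.581], [0.642, 0.767, -0.02], [-0.456, 0.36, -0.814]]
force: [0.1, -0.9, -2.4]
width: 0.0295
grasp_force: 50.8
```

```bash
python3 -c "
from go import *
s=observe();print(s['t'],s['tool_pos'],s['q'],s['width'])
rel([((.45,-.212,.25),down(50,35,-1.8)),((.43,-.15,.30),down(50,17,-1.8)),((.41,-.04,.30),down(50)),((.42,.10,.30),down(60))])"
```

```text
17.8333 [ 0.476 -0.215  0.201] [-0.621 -0.28   1.06   2.376 -0.052  0.337  1.405] 0.02948022502087916
[ 0.003  0.005 -0.003 -0.009  0.012 -0.11 ]
[ 0.127  0.162 -0.003  0.05   0.122 -0.217]
[ 0.244  0.31  -0.003  0.216  0.269 -0.245]
[ 0.216  0.331 -0.111  0.383  0.494 -0.239]
```

send_rows:
  rows:
    - [0, 0, 0, -0.005, 0.006, -0.04, -1]
    - [0, 0, 0, -0.009, 0.012, -0.08, -1]
    - [0.127, 0.162, -0.003, 0.05, 0.122, -0.217, -1]
    - [0.127, 0.162, -0.003, 0.05, 0.122, -0.217, -1]
    - [0.127, 0.162, -0.003, 0.05, 0.122, -0.217, -1]
    - [0.127, 0.162, -0.003, 0.05, 0.122, -0.217, -1]
    - [0.244, 0.31, -0.003, 0.216, 0.269, -0.245, -1]
    - [0.244, 0.31, -0.003, 0.216, 0.269, -0.245, -1]
    - [0.244, 0.31, -0.003, 0.216, 0.269, -0.245, -1]
    - [0.244, 0.31, -0.003, 0.216, 0.269, -0.245, -1]
    - [0.216, 0.331, -0.111, 0.383, 0.494, -0.239, -1]
    - [0.216, 0.331, -0.111, 0.383, 0.494, -0.239, -1]
    - [0.216, 0.331, -0.111, 0.383, 0.494, -0.239, -1]
    - [0.216, 0.331, -0.111, 0.383, 0.494, -0.239, -1]
    - [0.216, 0.331, -0.111, 0.383, 0.494, -0.239, -1]
    - [0.216, 0.331, -0.111, 0.383, 0.494, -0.239, -1]

```text
t: 19.17
tool_pos: [0.42, 0.1002, 0.2989]
orientation: [[-0.868, 0.497, 0.001], [0.497, 0.868, -0.001], [-0.001, -0.0, -1.0]]
force: [0.9, -0.9, -2.1]
width: 0.0296
grasp_force: 51.3
```

```bash
python3 -c "
from go import *
s=observe();print(s['t'],s['tool_pos'],s['q'],s['width'])
rel([((.5675,.188,.30),down(67.5)),((.5675,.188,.19),down(67.5))])"
```

```text
19.1667 [0.42  0.1   0.299] [-0.481 -0.108  0.141  2.012  0.017  1.236  0.704] 0.029573567440691426
[-0.     0.001 -0.081 -0.169  0.299 -0.002]
[-0.     0.001 -0.081 -0.168  0.299  0.218]
```

send_rows:
  rows:
    - [0, 0, -0.08, -0.169, 0.299, 0, -1]
    - [0, 0, -0.08, -0.169, 0.299, 0, -1]
    - [0, 0, -0.08, -0.169, 0.299, 0, -1]
    - [0, 0, -0.08, -0.169, 0.299, 0, -1]
    - [0, 0, -0.08, -0.169, 0.299, 0, -1]
    - [0, 0, -0.08, -0.169, 0.299, 0, -1]
    - [0, 0, -0.08, -0.168, 0.299, 0.07, -1]
    - [0, 0, -0.08, -0.168, 0.299, 0.14, -1]
    - [0, 0, -0.08, -0.168, 0.299, 0.19, -1]
    - [0, 0, -0.08, -0.168, 0.299, 0.21, -1]
    - [0, 0, -0.08, -0.168, 0.299, 0.21, -1]
    - [0, 0, -0.08, -0.168, 0.299, 0.21, -1]

```text
t: 20.17
tool_pos: [0.5675, 0.1859, 0.1957]
orientation: [[-0.921, 0.388, 0.001], [0.388, 0.921, -0.0], [-0.001, 0.0, -1.0]]
force: [0.1, -0.2, -1.6]
width: 0.0296
grasp_force: 51.4
```

```bash
python3 -c "
from go import *
s=observe();print(s['t'],s['tool_pos'],s['q'],s['force'],s['width'])
rel([((.5675,.188,.193),down(67.5)),((.5675,.188,.118),down(67.5))])
c=capture('scene');cv2.imwrite('pics/h1.png',cv2.resize(c['img'][200:300,260:390],None,fx=5,fy=5,interpolation=2))"
```

```text
20.1667 [0.567 0.186 0.196] [-0.505  0.318  0.143  1.77  -0.051  1.056  0.827] [ 0.082 -0.213 -1.596] 0.029633602167367094
[ 0.     0.001 -0.004  0.002  0.004  0.005]
[ 0.     0.001 -0.004  0.002  0.004  0.155]
```

View pics/h1.png

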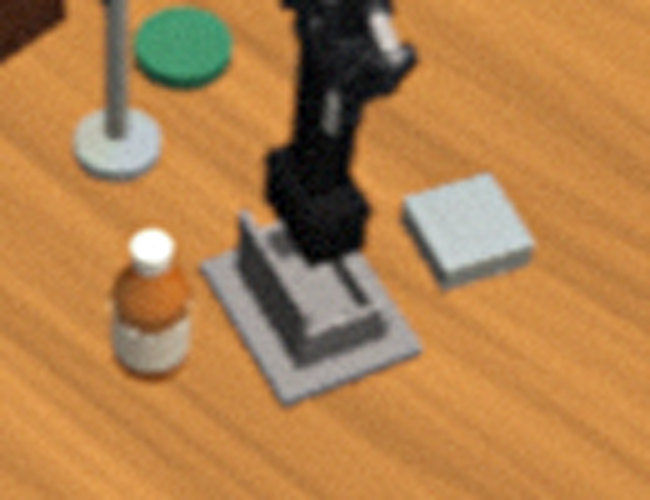

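The scanner is upright above the pocket, with its head at crop (320,215), aligned with the holster walls. I lower it slowly.

send_rows:
  rows:
    - [0, 0, -0.004, 0.001, 0.004, 0.02, -1]
    - [0, 0, -0.004, 0.001, 0.004, 0.04, -1]
    - [0, 0, -0.004, 0.001, 0.004, 0.06, -1]
    - [0, 0, -0.004, 0.001, 0.004, 0.08, -1]
    - [0, 0, -0.004, 0.001, 0.004, 0.1, -1]
    - [0, 0, -0.004, 0.001, 0.004, 0.12, -1]
    - [0, 0, -0.004, 0.001, 0.004, 0.135, -1]
    - [0, 0, -0.004, 0.001, 0.004, 0.148, -1]
    - [0, 0, -0.004, 0.001, 0.004, 0.152, -1]
    - [0, 0, -0.004, 0.001, 0.004, 0.152, -1]
    - [0, 0, -0.004, 0.001, 0.004, 0.152, -1]

```text
t: 21.13
tool_pos: [0.5681, 0.1896, 0.1191]
orientation: [[-0.925, 0.381, 0.001], [0.381, 0.925, 0.001], [-0.001, 0.001, -1.0]]
force: [0.6, -0.6, -2.1]
width: 0.0297
grasp_force: 51.5
```

```bash
python3 -c "
from go import *
s=observe();print(s['t'],s['tool_pos'],s['orientation'],s['force'],s['width'])"
```

```text
21.1333 [0.568 0.19  0.119] [[-0.925  0.381  0.001]
 [ 0.381  0.925  0.001]
 [-0.001  0.001 -1.   ]] [ 0.615 -0.594 -2.149] 0.029708569105941385
```

send_rows:
  rows:
    - [0, 0, 0, 0, 0, 0.002, -1]
    - [0, 0, 0, 0, 0, 0.003, -1]
    - [0, 0, 0, 0, 0, 0.004, -1]
    - [0, 0, 0, 0, 0, 0.005, -1]
    - [0, 0, 0, 0, 0, 0.005, -1]

```text
t: 21.55
tool_pos: [0.5684, 0.1896, 0.1179]
orientation: [[-0.925, 0.381, 0.002], [0.381, 0.925, 0.001], [-0.001, 0.001, -1.0]]
force: [-0.6, -1.0, 6.0]
width: 0.0293
grasp_force: 52.5
```

Contact with the floor is made (6 N). Release, fingers fully open, then straight up.

send_rows:
  rows:
    - [0, 0, 0, 0, 0, 0, 1]
    - [0, 0, 0, 0, 0, 0, 1]
    - [0, 0, 0, 0, 0, 0, 1]
    - [0, 0, 0, 0, 0, 0, 1]
    - [0, 0, 0, 0, 0, 0, 1]
    - [0, 0, 0, 0, 0, 0, 1]
    - [0, 0, 0, 0, 0, -0.05, 1]
    - [0, 0, 0, 0, 0, -0.1, 1]
    - [0, 0, 0, 0, 0, -0.18, 1]
    - [0, 0, 0, 0, 0, -0.26, 1]
    - [0, 0, 0, 0, 0, -0.34, 1]
    - [0, 0, 0, 0, 0, -0.34, 1]

```text
t: 22.55
tool_pos: [0.5731, 0.1912, 0.2972]
orientation: [[-0.924, 0.381, 0.017], [0.381, 0.924, 0.008], [-0.013, 0.014, -1.0]]
force: [0.8, 0.5, 1.5]
width: 0.0855
grasp_force: 0.0
```

```bash
python3 -c "
from go import *
s=observe();print(s['t'],s['tool_pos'],s['force'],s['width'])
c=capture('scene');W=cloud(c)
t=(np.hypot(W[...,0]-.567,W[...,1]-.188)<.06)&(W[...,2]>.16)&(W[...,2]<.18);print(t.sum(),W[t].mean(0),W[t].max(0))
cv2.imwrite('pics/e1.png',cv2.resize(c['img'][110:310,160:400],None,fx=3,fy=3,interpolation=2))"
```

```text
22.55 [0.573 0.191 0.297] [0.768 0.473 1.471] 0.08545115038975949
109 [0.571 0.192 0.17 ] [0.586 0.208 0.177]
```

View pics/e1.png

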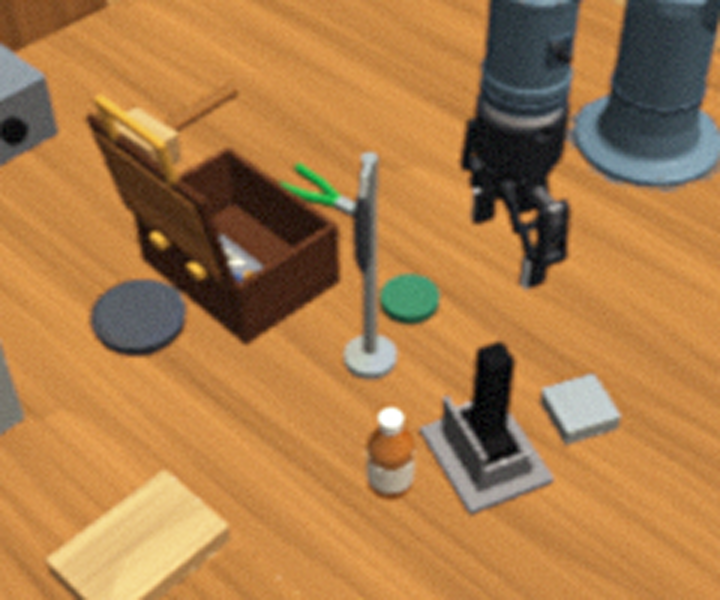

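The scanner stands upright in the holster at (490,405), with its top at 0.170 m as at the start. The lid is open, the other objects look unmoved and the gripper is clear, so I hand in.

```bash
python3 -c "
from h import *
print(close_job())"
```

```text
the job is handed in; nothing more can be done
None
```

The job is handed in, with no verdict returned: the lid leans on its stop, the scanner was held about 80 mm from the label for over two seconds, and it stands back in its holster with the stand and the other things apparently untouched.

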